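Press a re-glued handheld in locking pliers, release it and put it in the dryer

ROBOT

A 7-joint arm with a two-finger parallel gripper is mounted at the origin on the work surface. World frame = base frame: x ahead of the robot, y to its left, z up, the work surface at z = 0. Lengths are in mm, angles in degrees, forces in N, time in s.
With the tool pointing down it reaches from about 425 to 1025 mm from the base axis. Payload 9.4 kg.
Tool frame: the origin (TCP) lies between the finger pads; the fingertips stand 17 mm ahead of it and the grasp point (between the pads) lies 2 mm behind it; z points along the fingers, y is the line along which they close (so a half turn about z gives the same grasp; the last joint's range is limited). The gripper opens to 85 mm and grips with 20 to 120 N. Pads are 22 mm wide; open, the fingers measure 114 mm over their backs; the gripper's body (76 mm by 85 mm) begins 54 mm behind the grasp point. The pads swing forward as they close: fully open they stand 13 mm farther back than shut.
Start: joints at [-81.457, 34.337, -0.143, 91.639, 0.103, 54.024, -4.572], TCP at [162.321, 706.595, 248.275] pointing down, gripper open.
Joint ranges: [-147.43, 147.43], [-19.82, 112.94], [-74.19, 73.91], [6.32, 146.72], [-59.91, 239.91], [6.04, 106.73], [-150.56, 150.56]. Speed limits (degrees/s): [127.2, 127.2, 172.46, 172.46, 180, 180, 180].

INTERFACE

Orientations are given as a 3x3 rotation matrix whose columns are the frame's x, y, z axes.
In Python, from plant import readout, grab_frame, ticket, spot_in gives the robot as it stands.
- The arm moves only by the shell command python3 -m handwheel 'ROWS' [FORCE]. ROWS is text: rows parted by semicolons, each of 7 numbers parted by spaces: the shift along the tool's x, y, z in units of 750 mm (1.0 is 750 mm), then the turn, a rotation vector about the tool's x, y, z in units of 180 degrees (1.0 is 180 degrees), then the closure, from 0 (fully open) to 1 (shut). A call has 1 to 12 rows; each row is the pose to reach, as a shift and turn from the pose commanded when the call began, along the tool's axes at that moment, turning the shorter way round; what a row does not reach only later rows make up. A row lasts 1/10 s, in which the tool goes at most 50 mm and 8.59 degrees, less where a joint would pass 70% of its speed; a pose out of reach is approached as far as the arm can. A call with a number of a shift or a turn outside -1 to 1 is refused whole. A call with a gripper value outside its range is refused whole. The fingers move at their own pace and stop on an object; FORCE is the grip in N (left out, the last holds). Time passes only in rows, so rows that repeat a pose let the fingers close. It gives the time, the measured TCP pose, the force, the opening and the grip force at its end, in the units of the state.
- readout.observe(): the state, without advancing time (a new reading comes with each control period).
- grab_frame(name): name is "scene" or "top" or "wrist"; returns a dict with "pixels" (384x512x3 uint8, red, green, blue), "depth" (384x512 float32, mm along the optical axis (not along the pixel's ray), 0 where there is no reading), "fx", "fy", "cx", "cy" (pixels), "distortion" ([k1, k2, p1, p2, k3] as OpenCV has them; the pictures are not rectified), "extrinsics" (4x4, takes a point from camera to world coordinates). Camera axes: x right, y down, z forward; pixel columns grow to the right and rows downward; lengths in mm; the calibration is good to about 2 mm. A picture is of the moment at which its call begins.
- ticket.job_done(): hands the job in; it is judged then, once.
Trained networks look in the newest picture that a camera, given by its name, has taken for a name from the list of things; names that differ only in an ending like _2 or _b are one class to them, and where a whole thing is asked for, a point or a joint stands for the part that bears it (a point fixed in the world has none). Each returns a list of dicts, best first, with "p" (0 to 1); they miss things now and then, are a little off and sometimes report something else, mostly with a low value. They report only what shows in the picture. A call takes as long as a camera call. They do not tell look-alikes from the thing itself.
- spot_in(name, camera): "extent" ([left, top, right, bottom] in pixels, round what is visible of it).
The state is a dict: "time_s": time; "joint_pos": joint angles; "dq": joint speeds; "joint_efforts": joint torques, N m; "tool_pos": TCP position; "tcp_rot": TCP orientation; "wrist_force": force on the tool from outside, world axes, zero at the start; "torque": the same for the moment, N m; "opening": finger opening in mm; "gripper_force": force on a finger pad.
Only numpy, scipy, OpenCV 4.12 (cv2) and the standard library are available. Lean on these libraries where they do the work, as an engineer would, in place of code of your own. Each camera call takes 0.05 s, during which the arm holds its last target. There are 200 camera calls.

TASK

The rugged handheld's plain end has just been re-glued: stand the handheld on its long edge in the bench-mounted locking pliers with the plain end between the rubber pads, squeeze the two handles together until they snap over centre and stay locked, and let go. Then pull the release lever so that the jaws spring open, take the handheld out and stand it on its long edge on the orange mat, let go and take it again by its plain end, and slide it antenna first into the bay of the drying box until it is all the way in, with just its plain end, about a third of the body, sticking out. Keep it on its long edge throughout, finish with the pliers open, and leave everything else where it is.

Things in the scene. Friction and masses are not known exactly. Their poses are not given: they have to be found in the camera images.
- handheld_mid (a point): Centre of the body of the black rugged handheld (loose, 0.2 to 0.4 kg), which starts standing on its long edge on the mat. The body is 128 mm long, 24 mm thick, 56 mm tall as it stands: this point is 28 mm above its underside. x axis: along its length to the antenna end; y: through the thickness; z up. A camera, 18 mm across, stands 3 mm proud of the +y face at x = 41 to 59 mm.
- handheld_plain (a point): Centre of the handheld's re-glued plain end face, 64 mm from handheld_mid to -x, same axes. This end has a grey band 16 mm wide.
- handheld_tip (a point): Tip of the handheld's stub antenna (14 mm thick, 24 mm long), which projects from the other end: 88 mm from handheld_mid to +x and 14 mm above it, same axes.
- clamp_bed (a point): Point on top of the pliers' base plate, 10 mm above the table, on the pliers' middle line: the middle of the handheld's underside belongs here (within 8 mm), plain end towards the handles; it can be lowered in from above. x axis: level, from the handles out through the mouth, the way the antenna points when clamped; z up. The plate ends 18 mm ahead; the pivot head closes the throat 71 mm behind.
- clamp_pads (a point): Midway between the two rubber pads of the jaws, 37 mm behind clamp_bed, 38 mm above the table; axes as clamp_bed. The pads are 26 mm long in x and 24 mm tall; open, their faces are 42 mm apart; they close evenly from both sides and press the 24 mm thick handheld with about 10 N on springs. The steel jaws outside them reach 13 mm further ahead (+x), 47 mm above the table; pivot head 54 mm tall.
- clamp_handles (a point): Midway between the two handles where they are squeezed, 38 mm above the table, 187 mm behind clamp_bed, axes alike. Level bars with black rubber sleeves, side by side, 14 mm tall, only table below; they swing evenly in y about a pivot 105 mm ahead and end 17 mm behind this point. Over their outer sides: 59 mm here when open, 28 mm when locked. Squeeze: about 20 N. Nothing moves this point.
- handle (a joint): Swing of each handle: 0 rad open, grows as they are squeezed; the centre is at 0.135, past it they snap to the stop at 0.147 and stay locked. Before the centre they spring back open.
- lever_tab (a point): Middle of the upright steel tab at the rear end of the release lever, 66 mm above the table, 70 mm behind clamp_handles. The tab is 20 mm along x, 9 mm thick in y, 33 mm tall (49 to 82 mm above the table, only table below). The lever, 9 mm wide, lies on top between the handles and turns about an upright pivot 115 mm ahead (+x) of the tab. x axis: along the lever to its pivot. Pull to -y.
- lever (a joint): Release lever: 0 rad at rest, grows as the tab is pulled to its -y side, stop at 0.30; springs back when let go. With the pliers locked, pulling it to about 0.17 (5 N at the tab; go to 0.25 to be sure) pushes the handles back over centre and the pliers spring open.
- dryer_mouth (a point): Middle of the lower edge of the bay's opening in the flat front of the white drying box, on the bay's floor, 10 mm above the table. x axis: level, into the bay; z up. The bay is 40 mm wide, 66 mm high, 110 mm deep, closed by a roof and back; the box's top is 81 mm above the table. With the antenna at the back the handheld's middle is 22 mm inside; 4 to 18 mm inside is well.
- mat: Orange work mat, 230 x 400 mm (x, y), 3 mm thick, fixed; origin at the centre of its underside.
- bit_case: Bystander: black bit case 70 x 150 x 30 mm, origin under its centre.
- driver: Bystander: grey screwdriver 150 mm long, lying on the table.
- cleaner: Bystander: white bottle, 52 mm across, 130 mm tall, origin under its centre.
- parts_tray: Bystander: open aluminium tray 110 x 90 x 22 mm, origin under its centre.
- old_battery: Bystander: flat grey battery 65 x 45 x 10 mm lying on the mat, origin under its centre.
- tool_cup: Bystander: grey cup, 72 mm across, 90 mm tall, origin under its centre.
- spudger: Bystander: flat black stick 150 mm long, origin under its middle.
Mind the look-alikes: they are no part of the job. What is shaped like the part that bears handheld_mid but turquoise is not meant.

How it is judged:
By the outcome, as a careful person would: the job done as asked, in the order asked, and still so for the second after the job is handed in, with the robot touching nothing.
It also fails if it takes over 69 s, if anything falls off the work surface, if the arm or the gripper's body presses on something with over 40 N, if the wrist force passes 120 N, or if a joint passes its speed limit or range.

## Working session

There is one attempt and no reset: what is moved stays moved. The work goes in short steps, Python scripts to look and compute and a shell command to move; the robot and the scene stay as the last step left them, time stands still between calls to the robot, and variables do not carry over. Pictures are saved under pics/ and viewed, at most 10 in all, crops included, and the job is handed in when it is done.

```bash
mkdir -p pics; ls
cat > h.py <<'E'
import numpy as np,cv2
from plant import readout,grab_frame,ticket,spot_in
def cloud(f):
    h,w=f["depth"].shape
    K=np.array([[f["fx"],0,f["cx"]],[0,f["fy"],f["cy"]],[0,0,1.]])
    g=np.stack(np.meshgrid(np.arange(w),np.arange(h)),-1).reshape(-1,1,2).astype(np.float64)
    n=cv2.undistortPoints(g,K,np.array(f["distortion"],float)).reshape(h,w,2)
    d=f["depth"].astype(float)
    P=np.dstack([n*d[...,None],d])
    T=np.array(f["extrinsics"])
    W=P@T[:3,:3].T+T[:3,3]
    W[d<=0]=np.nan
    return W
def save(f,name): cv2.imwrite("pics/"+name,f["pixels"][...,::-1])
E
python3 - <<'E'
from h import *
fs={}
for c in ("top","scene"):
    f=grab_frame(c);fs[c]=f;W=cloud(f);np.savez(c+".npz",W=W,px=f["pixels"])
    print(c,np.round(f["extrinsics"],2).tolist())
    for n in ["handheld_mid","clamp_pads","clamp_handles","lever_tab","handle","lever","dryer_mouth","mat","bit_case","cleaner","parts_tray","old_battery","tool_cup","driver","spudger"]:
        try:
            for r in spot_in(n,c)[:3]:
                l,t,rr,b=[int(round(v)) for v in r["extent"]]
                print(n,round(r["p"],2),(l,t,rr,b),np.round(W[min(383,(t+b)//2),min(511,(l+rr)//2)]))
        except Exception as e: print(n,e)
im=np.vstack([cv2.resize(fs[c]["pixels"],(512,384)) for c in fs])
save(fs["top"],"top0.png");save(fs["scene"],"scene0.png")
s=readout.observe();print(s["time_s"],np.round(s["tool_pos"]),np.round(s["tcp_rot"],3).tolist(),s["opening"])
E
```

```text
pics
top [[-0.03, -0.99, 0.15, 403.88], [-1.0, 0.03, 0.0, 26.77], [-0.01, -0.15, -0.99, 1093.01], [0.0, 0.0, 0.0, 1.0]]
handheld_mid 0.71 (242, 163, 299, 191) [608. -19.  60.]
handheld_mid 0.62 (238, 248, 250, 310) [362.  52.  55.]
handheld_mid 0.61 (332, 269, 349, 333) [ 303. -176.   56.]
clamp_pads 0.92 (92, 203, 214, 249) [496. 273.  53.]
clamp_handles 0.75 (92, 204, 211, 246) [502. 289.   6.]
lever_tab 0.83 (91, 228, 152, 241) [478. 352.  52.]
handle 0.52 (196, 146, 219, 169) [675. 141.  15.]
handle 0.51 (120, 223, 157, 226) [502. 312.  45.]
lever 0.7 (90, 226, 154, 242) [478. 349.  53.]
dryer_mouth 0.67 (334, 170, 396, 227) [ 546. -245.   81.]
dryer_mouth 0.65 (89, 203, 214, 247) [502. 289.   6.]
mat 0.76 (192, 139, 346, 233) [596. -18.   3.]
bit_case 0.8 (274, 111, 340, 136) [ 755. -122.   29.]
cleaner 0.81 (230, 96, 251, 125) [771.  50.  96.]
parts_tray 0.72 (135, 118, 172, 162) [725. 283.  16.]
old_battery 0.79 (198, 144, 218, 168) [677. 138.  17.]
tool_cup 0.58 (368, 124, 404, 154) [ 709. -328.   19.]
tool_cup 0.51 (241, 165, 299, 191) [606. -19.  58.]
driver 0.69 (283, 243,
[... 776 characters left out ...]
286) [476. 343.  54.]
dryer_mouth 0.56 (194, 133, 251, 179) [ 565. -186.   68.]
mat 0.86 (174, 169, 303, 267) [607.  21.   4.]
bit_case 0.81 (147, 177, 182, 222) [764. -89.  41.]
bit_case 0.39 (282, 221, 387, 291) [492. 279.  39.]
cleaner 0.84 (163, 200, 186, 253) [786.  80.  79.]
parts_tray 0.9 (202, 273, 266, 324) [730. 283.  20.]
old_battery 0.81 (216, 241, 250, 263) [674. 146.  14.]
tool_cup 0.8 (154, 133, 178, 173) [ 703. -272.   68.]
driver 0.78 (263, 160, 276, 175) [ 439. -141.   24.]
spudger 0.67 (231, 312, 307, 341) [694. 370.  10.]
spudger 0.34 (321, 246, 353, 284) [506. 312.  45.]
1.6 [162. 707. 248.] [[-0.975, 0.224, 0.0], [0.224, 0.975, 0.0], [-0.0, 0.0, -1.0]] 85.75952223953708
```

View both.

Run:
```python
import cv2
a=cv2.imread("pics/top0.png")[90:345,70:420];cv2.imwrite("pics/t1.png",cv2.resize(a,(800,583),interpolation=cv2.INTER_CUBIC))
a=cv2.imread("pics/scene0.png")[110:350,130:400];cv2.imwrite("pics/s1.png",cv2.resize(a,(675,600),interpolation=cv2.INTER_CUBIC))
```

```text
(no output)
```

View pics/t1.png

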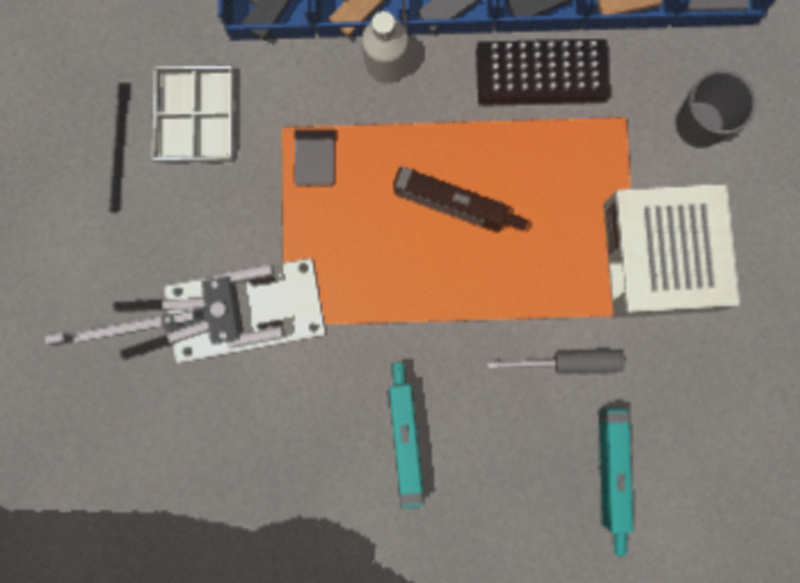

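View pics/s1.png

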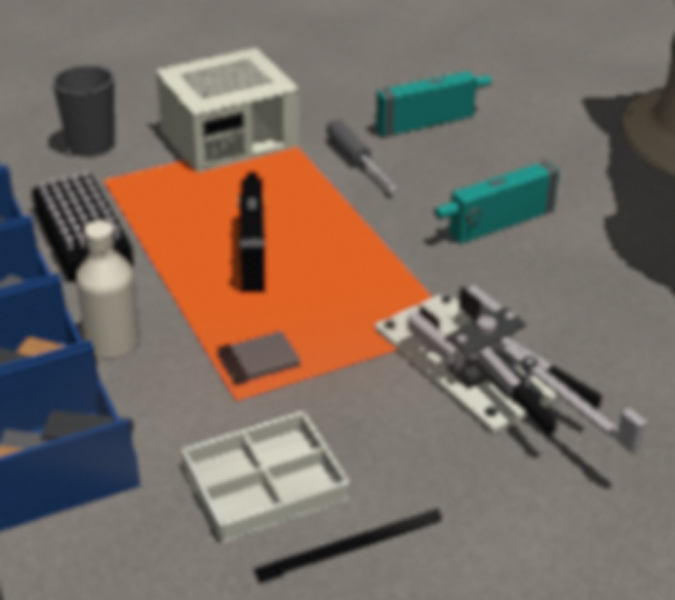

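Run:
```python
import numpy as np,cv2
def rect(p,l):
    r=cv2.minAreaRect(p[:,:2].astype(np.float32));print(l,len(p),"c",np.round(r[0],1),"s",np.round(r[1],1),"a",round(r[2],1),"corners",np.round(cv2.boxPoints(r)).tolist())
for c in("top","scene"):
    d=np.load(c+".npz");W=d["W"];px=d["px"].astype(int);x,y,z=W[...,0],W[...,1],W[...,2]
    br=px.sum(-1)
    m=(abs(x-605)<90)&(abs(y+20)<90)&(z>50)&(z<70);print(c);p=W[m];rect(p,"hh");print(np.percentile(p[:,2],[5,50,95]))
    pm=(x>400)&(x<580)&(y>180)&(y<420)
    sat=px.max(-1)-px.min(-1)
    m=pm&(z>7)&(z<16)&(br>450)&(sat<50);rect(W[m],"plate")
    m=pm&(z>38)&(z<62);rect(W[m],"jaws etc");
    m=pm&(z>62);p=W[m];rect(p,"tab");print(p[:,2].max() if len(p) else 0)
    m=(x>460)&(x<680)&(y>-360)&(y<-140)&(z>76)&(z<90);rect(W[m],"boxtop")
    m=(x>460)&(x<680)&(y>-215)&(y<-130)&(z>20)&(z<74)
    p=W[m];print("front pts",len(p))
    if len(p):print(np.round(p[::max(1,len(p)//25)]).tolist())
    m=(x>460)&(x<680)&(y>-330)&(y<-130)&(z>7)&(z<14)&(br>350);p=W[m];print("floor",len(p),np.round(p[::max(1,len(p)//15)]).tolist())
    m=(x>460)&(x<800)&(px[...,0]>150)&(px[...,2]<90)&(z<8);rect(W[m],"mat")
```

```text
top
hh 535 c [609.  -22.4] s [151.2  25.9] a 67.7 corners [[568.0, -87.0], [592.0, -97.0], [650.0, 43.0], [626.0, 52.0]]
[52.68533225 58.51422015 61.90544455]
plate 521 c [495.6 242.3] s [ 87.6 130.7] a 8.1 corners [[443.0, 301.0], [461.0, 171.0], [548.0, 184.0], [530.0, 313.0]]
jaws etc 1146 c [488. 295.] s [ 81.6 231.1] a 8.9 corners [[430.0, 403.0], [466.0, 175.0], [546.0, 187.0], [510.0, 416.0]]
tab 60 c [480.9 325.7] s [ 14.  186.8] a 10.5 corners [[457.0, 416.0], [491.0, 233.0], [505.0, 235.0], [471.0, 419.0]]
85.25871167114474
boxtop 2639 c [ 580.5 -251.6] s [132.4 214.6] a 82.8 corners [[466.0, -304.0], [679.0, -331.0], [695.0, -199.0], [482.0, -172.0]]
front pts 185
[[609.0, -188.0, 72.0], [604.0, -188.0, 59.0], [606.0, -188.0, 21.0], [599.0, -187.0, 46.0], [598.0, -187.0, 21.0], [589.0, -187.0, 58.0], [588.0, -187.0, 34.0], [579.0, -187.0, 68.0], [579.0, -187.0, 41.0], [573.0, -188.0, 59.0], [572.0, -188.0, 35.0], [566.0, -188.0, 59.0], [565.0, -188.0, 33.0], [557.0, -189.0, 66.0], [557.0, -188.0, 33.0], [550.0, -188.0, 68.0], [551.0, -189.0, 25.0], [545.0, -188.0, 50.0], [
[... 1804 characters left out ...]
0, -196.0, 47.0], [541.0, -188.0, 35.0], [565.0, -191.0, 36.0], [575.0, -187.0, 38.0], [585.0, -193.0, 34.0], [596.0, -188.0, 36.0], [602.0, -188.0, 34.0], [598.0, -191.0, 28.0], [584.0, -189.0, 22.0]]
floor 139 [[520.0, -240.0, 12.0], [511.0, -202.0, 13.0], [521.0, -207.0, 10.0], [496.0, -193.0, 11.0], [522.0, -197.0, 12.0], [496.0, -191.0, 8.0], [518.0, -193.0, 10.0], [528.0, -192.0, 9.0], [550.0, -192.0, 8.0], [552.0, -188.0, 8.0], [595.0, -187.0, 13.0], [607.0, -186.0, 13.0], [609.0, -183.0, 8.0], [609.0, -167.0, 8.0], [641.0, -160.0, 7.0], [650.0, -137.0, 7.0]]
mat 6721 c [ 620.2 -905.3] s [ 241.8 2177.4] a 1.6 corners [[469.0, 180.0], [530.0, -1997.0], [772.0, -1990.0], [711.0, 186.0]]
```

Run:
```python
import numpy as np,cv2
def rect(p,l):
    r=cv2.minAreaRect(p[:,:2].astype(np.float32));print(l,len(p),"c",np.round(r[0],1),"s",np.round(r[1],1),"a",round(r[2],1),"corners",np.round(cv2.boxPoints(r)).tolist())
for c in("top","scene"):
    d=np.load(c+".npz");W=d["W"];px=d["px"].astype(int);x,y,z=W[...,0],W[...,1],W[...,2]
    br=px.sum(-1);sat=px.max(-1)-px.min(-1);print(c)
    pm=(x>400)&(x<590)&(y>110)&(y<430)
    m=(pm&(z>6)&(z<18)&(br>400)&(sat<60)).astype(np.uint8)
    n,l,st,_=cv2.connectedComponentsWithStats(m)
    for i in range(1,n):
        if st[i,4]>60: rect(W[l==i],"plate%d"%i)
    rect(W[m>0],"plate")
    for lo,hi,nm in((40,60,"mid"),(62,95,"hi")):
        m=(pm&(z>lo)&(z<hi)).astype(np.uint8)
        n,l,st,_=cv2.connectedComponentsWithStats(m)
        for i in range(1,n):
            if st[i,4]>8: rect(W[l==i],nm)
    # box front line fit
    m=(x>485)&(x<690)&(y>-215)&(y<-150)&(z>20)&(z<74)
    p=W[m].astype(np.float32);v=cv2.fitLine(p[:,:2],cv2.DIST_HUBER,0,.01,.01).ravel();print("front",v)
    # bay x extent at z levels
    for zz in(45,60):
        q=np.sort(p[abs(p[:,2]-zz)<6][:,0]);k=np.argmax(np.diff(q));print(zz,q[k],q[k+1],np.diff(q)[k])
    m=(x>485)&(x<560)&(y<-215)&(y>-320)&(z>8)&(z<74);print("inside",np.round(np.nanpercentile(W[m],[2,98],axis=0)) if m.any() else None)
```

```text
top
plate1 968 c [498.9 223. ] s [ 88.  169.8] a 9.4 corners [[442.0, 300.0], [469.0, 132.0], [556.0, 146.0], [528.0, 314.0]]
plate3 105 c [524.9 289.9] s [44.2 20.8] a 89.7 corners [[514.0, 268.0], [535.0, 268.0], [535.0, 312.0], [515.0, 312.0]]
plate 1086 c [499.2 223.1] s [ 88.2 170.1] a 9.2 corners [[442.0, 300.0], [469.0, 132.0], [556.0, 146.0], [529.0, 314.0]]
mid 923 c [491.7 268.5] s [ 81.5 177.9] a 9.3 corners [[437.0, 350.0], [466.0, 174.0], [546.0, 187.0], [518.0, 363.0]]
mid 214 c [481.1 339.7] s [ 13.1 140.7] a 8.5 corners [[464.0, 408.0], [485.0, 269.0], [498.0, 271.0], [477.0, 410.0]]
hi 9 c [495.7 237.9] s [ 5.3 10.3] a 43.8 corners [[490.0, 240.0], [497.0, 232.0], [501.0, 236.0], [494.0, 243.0]]
hi 46 c [468.4 408.3] s [ 8.5 20. ] a 12.3 corners [[462.0, 417.0], [466.0, 398.0], [475.0, 399.0], [470.0, 419.0]]
front [ 9.9945295e-01  3.3073042e-02  5.5906805e+02 -1.8865445e+02]
45 495.47482 539.6549 44.180084
60 498.86063 541.2912 42.430573
inside None
scene
plate1 124 c [486.  160.7] s [57.7 30.6] a 82.2 corners [[467.0, 134.0], [497.0, 130.0], [505.0, 187.0], [475.0, 191.0]]
plate2 97 c [530.8 160. ] s [46.9 30.7] a 10.6 corners [[505.0, 171.0], [511.0, 141.0], [557.0, 149.0], [551.0, 179.0]]
plate4 181 c [524.  276.1] s [22.2 75.3] a 8.4 corners [[507.0, 312.0], [519.0, 237.0], [540.0, 240.0], [529.0, 315.0]]
plate 480 c [500.6 223.3] s [ 86.2 172.9] a 9.4 corners [[444.0, 302.0], [472.0, 131.0], [557.0, 145.0], [529.0, 316.0]]
mid 1253 c [494.1 299.8] s [ 83.9 243.8] a 5.4 corners [[441.0, 417.0], [464.0, 175.0], [547.0, 182.0], [524.0, 425.0]]
hi 102 c [468.6 410.2] s [10.6 19.6] a 19.4 corners [[460.0, 418.0], [467.0, 399.0], [477.0, 403.0], [470.0, 421.0]]
front [ 9.9931395e-01  3.7034933e-02  5.5969720e+02 -1.9024736e+02]
45 502.2514 541.5664 39.315002
60 501.5723 540.4119 38.83963
inside [[ 499. -282.    9.]
 [ 522. -216.   57.]]
```

```bash
cat >> h.py <<'E'
from scipy.spatial.transform import Rotation as Ro
def goto(p,yaw,s=None):
    s=s or readout.observe();R=np.array(s["tcp_rot"]);c,n=np.cos(np.radians(yaw)),np.sin(np.radians(yaw))
    T=np.array([[c,n,0],[n,-c,0],[0,0,-1.]])
    d=R.T@(np.array(p,float)-s["tool_pos"])/750;r=Ro.from_matrix(R.T@T).as_rotvec(degrees=True)/180
    print("row",np.round(d,4).tolist(),np.round(r,4).tolist(),"t",round(s["time_s"],2))
E
python3 -c "
from h import *
goto((606.5,-28.5,170),67.5)"
```

```text
row [-0.7966, -0.8226, 0.1044] [0.0, 0.0, 0.5531] t 1.6
```

```bash
R="";python3 -m handwheel '-.797 -.823 .104 0 0 .553 0;-.797 -.823 .104 0 0 .553 0;-.797 -.823 .104 0 0 .553 0;-.797 -.823 .104 0 0 .553 0;-.797 -.823 .104 0 0 .553 0;-.797 -.823 .104 0 0 .553 0;-.797 -.823 .104 0 0 .553 0;-.797 -.823 .104 0 0 .553 0;-.797 -.823 .104 0 0 .553 0;-.797 -.823 .104 0 0 .553 0;-.797 -.823 .104 0 0 .553 0;-.797 -.823 .104 0 0 .553 0'
python3 -c "
from h import *
goto((606.5,-28.5,170),67.5)"
```

```text
time_s: 2.8
tool_pos: [472.3, 193.7, 194.2]
tcp_rot: [[0.387, 0.922, 0.001], [0.922, -0.387, 0.0], [0.001, 0.001, -1.0]]
wrist_force: [0.1, 0.8, 0.5]
opening: 85.7
gripper_force: 0.0
row [-0.2039, 0.2797, 0.0323] [0.0002, -0.0002, -0.0015] t 2.8
```

```bash
python3 -m handwheel '-.204 .28 .032 0 0 0 0;-.204 .28 .032 0 0 0 0;-.204 .28 .032 0 0 0 0;-.204 .28 .032 0 0 0 0;-.204 .28 .032 0 0 0 0;-.204 .28 .032 0 0 0 0;-.204 .28 .032 0 0 0 0'
python3 - <<'E'
from h import *
f=grab_frame("wrist");W=cloud(f);save(f,"w1.png");x,y,z=W[...,0],W[...,1],W[...,2];np.savez("w1.npz",W=W,px=f["pixels"])
m=(abs(x-610)<100)&(abs(y+20)<100)&(z>50)&(z<66)
p=W[m].astype(np.float32)
print(len(p),cv2.minAreaRect(p[:,:2]),np.percentile(p[:,2],[5,50,95]))
print(np.round(cv2.boxPoints(cv2.minAreaRect(p[:,:2])),1).tolist())
goto((606.5,-28.5,39),67.5)
E
```

```text
time_s: 3.5
tool_pos: [607.5, -28.9, 169.9]
tcp_rot: [[0.386, 0.923, 0.0], [0.923, -0.386, -0.001], [-0.001, 0.001, -1.0]]
wrist_force: [-0.7, 0.4, -0.5]
opening: 85.3
gripper_force: 0.0Traceback (most recent call last):
  File "<stdin>", line 5, in <module>
cv2.error: OpenCV(4.12.0) /io/opencv/modules/imgproc/src/convhull.cpp:143: error: (-215:Assertion failed) total >= 0 && (depth == CV_32F || depth == CV_32S) in function 'convexHull'
```

View pics/w1.png

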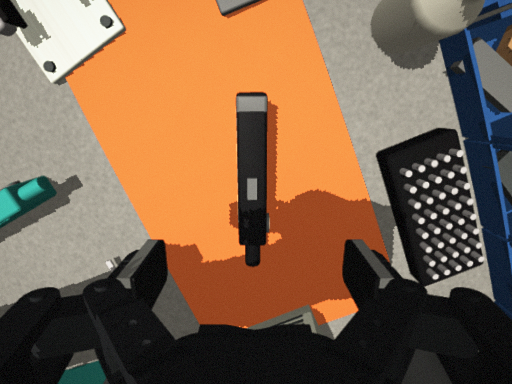

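Run:
```python
from h import *
W=np.load("w1.npz")["W"]
for v in range(85,265,15): print(v,np.round(W[v,252],1))
print(np.round(W[30,200],1),np.round(W[200,100],1))
```

```text
85 [642.2  55.8   2.8]
100 [636.5  41.4  61.4]
115 [632.2  31.1  60. ]
130 [627.7  20.6  59.8]
145 [623.2   9.9  59.6]
160 [618.6  -1.1  59.7]
175 [613.8 -12.4  59.6]
190 [609.  -23.9  60.2]
205 [604.1 -35.6  60.7]
220 [598.8 -48.1  60. ]
235 [593.6 -60.4  60.9]
250 [586.7 -76.7  53.7]
[617.5 117.9   3.8] [450.5  13.4   0.5]
```

```bash
cat >> h.py <<'E'
def rect(p):
    r=cv2.minAreaRect(np.ascontiguousarray(p[:,:2],np.float32));return np.round(r[0],1),np.round(r[1],1),round(r[2],1),np.round(cv2.boxPoints(r),1).tolist()
E
python3 - <<'E'
from h import *
d=np.load("w1.npz");W=d["W"];x,y,z=W[...,0],W[...,1],W[...,2]
m=(abs(x-610)<70)&(abs(y+10)<75)&(z>40)&(z<66)
m=cv2.connectedComponentsWithStats(m.astype(np.uint8));i=1+np.argmax(m[2][1:,4]);p=W[m[1]==i]
print(len(p),rect(p))
q=p[p[:,2]>57];print(rect(q));v=cv2.fitLine(np.float32(q[:,:2]),cv2.DIST_HUBER,0,.01,.01).ravel();print(v,np.degrees(np.arctan2(v[1],v[0])))
goto((606.5,-28.5,39),67.5)
E
```

```text
4816 (array([611.3, -20.4]), array([146. ,  27.5]), 68.5, [[571.7999877929688, -83.30000305175781], [597.4000244140625, -93.30000305175781], [650.9000244140625, 42.5], [625.2999877929688, 52.599998474121094]])
(array([613.8, -11.5]), array([127.2,  24.2]), 67.3, [[578.2000122070312, -65.5999984741211], [600.5, -74.9000015258789], [649.5, 42.5], [627.2000122070312, 51.79999923706055]])
[ 3.8206580e-01  9.2413509e-01  6.1571936e+02 -7.1346598e+00] 67.53829
row [-0.0024, 0.0008, 0.1744] [-0.0002, -0.0, -0.0003] t 3.55
```

```bash
python3 -m handwheel '-.002 0 .06 0 0 0 0;-.002 0 .12 0 0 0 0;-.002 0 .155 0 0 0 0;-.002 0 .1745 0 0 0 0;-.002 0 .1745 0 0 0 0.2;-.002 0 .1745 0 0 0 1;-.002 0 .1745 0 0 0 1;-.002 0 .1745 0 0 0 1;-.002 0 .1745 0 0 0 1;-.002 0 .1745 0 0 0 1;-.002 0 .1745 0 0 0 1' 45
python3 -c "
from h import *
goto((606.5,-28.5,39),67.5);goto((606.5,-28.5,100),67.5)"
```

```text
time_s: 4.65
tool_pos: [607.0, -27.7, 40.6]
tcp_rot: [[0.382, 0.924, 0.002], [0.924, -0.382, 0.001], [0.001, 0.002, -1.0]]
wrist_force: [-1.0, 1.2, 7.6]
opening: 23.5
gripper_force: 45.4
row [-0.0013, -0.0002, 0.0022] [0.0005, -0.0004, 0.0002] t 4.65
row [-0.0012, -0.0, -0.0792] [0.0005, -0.0004, 0.0002] t 4.65
```

```bash
python3 -m handwheel '0 0 -.04 0 0 0 1;0 0 -.1 0 0 0 1;0 0 -.147 0 0 0 1;0 0 -.147 0 0 0 1'
python3 -c "
from h import *
print(readout.observe()['opening']);goto((513.2,139.4,150),99.35)"
```

```text
time_s: 5.05
tool_pos: [608.5, -28.3, 154.3]
tcp_rot: [[0.383, 0.924, 0.008], [0.924, -0.383, 0.0], [0.003, 0.007, -1.0]]
wrist_force: [0.9, -0.5, -2.7]
opening: 23.9
gripper_force: 45.6
23.917471827296584
row [0.1579, -0.203, 0.0049] [0.0024, -0.0004, -0.1769] t 5.05
```

```bash
python3 -m handwheel '.158 -.203 .002 .0015 0 -.177 1;.158 -.203 .002 .0015 0 -.177 1;.158 -.203 .002 .0015 0 -.177 1;.158 -.203 .002 .0015 0 -.177 1;.158 -.203 .002 .0015 0 -.177 1;.158 -.203 .002 .0015 0 -.177 1;.158 -.203 .002 .0015 0 -.177 1'
python3 - <<'E'
from h import *
goto((513.2,139.4,49),99.35)
f=grab_frame("wrist");save(f,"w2.png");W=cloud(f);np.savez("w2.npz",W=W,px=f["pixels"])
x,y,z=W[...,0],W[...,1],W[...,2]
px=f["pixels"].astype(int)
m=(z>145-37+40)&(z<185)&(abs(x-513)<60)&(y<240)&(y>100);p=W[m];print(len(p),rect(p) if len(p)>50 else 0)
m=(z>35)&(z<58)&(x>430)&(x<570)&(y>165)&(y<300);print(rect(W[m]))
m=(z>6)&(z<15)&(x>430)&(x<570)&(y>110)&(y<330)&(px.sum(-1)>400)&(px.max(-1)-px.min(-1)<50);print(rect(W[m]))
E
```

```text
time_s: 5.75
tool_pos: [511.3, 138.8, 147.7]
tcp_rot: [[-0.161, 0.987, -0.004], [0.987, 0.161, -0.0], [0.001, -0.004, -1.0]]
wrist_force: [0.3, -0.0, -3.1]
opening: 23.1
gripper_force: 45.8
row [0.0003, 0.0032, 0.1316] [-0.0014, -0.0002, -0.0004] t 5.75
20386 (array([519.2, 162.4]), array([104.6,  90.1]), 73.0, [[460.79998779296875, 125.5999984741211], [547.0, 99.30000305175781], [577.5, 199.3000030517578], [491.29998779296875, 225.60000610351562]])
(array([498.1, 230.7]), array([ 82.3, 101.7]), 9.2, [[449.3999938964844, 274.29998779296875], [465.6000061035156, 173.89999389648438], [546.9000244140625, 187.10000610351562], [530.5999755859375, 287.5]])
(array([500.8, 215.2]), array([ 88.7, 154.9]), 9.3, [[444.5, 284.5], [469.6000061035156, 131.60000610351562], [557.2000122070312, 145.89999389648438], [532.0999755859375, 298.79998779296875]])
```

View pics/w2.png

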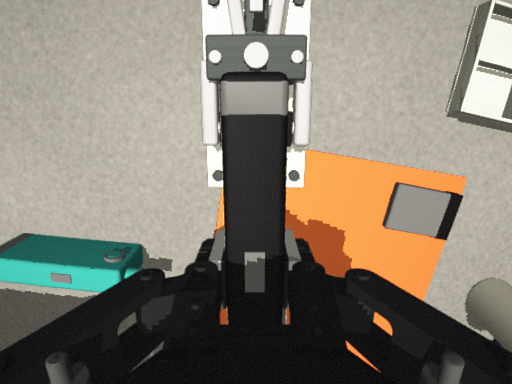

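Run:
```python
from h import *
W=np.load("w2.npz")["W"];x,y,z=W[...,0],W[...,1],W[...,2]
m=(z>150)&(z<180)
m[240:]=0
p=W[m];print(np.percentile(p[:,2],[5,50,95]),rect(p))
```

```text
[165.41628689 167.01703013 168.11332004] (array([504.5, 186.9]), array([25. , 64.4]), 9.4, [[486.8999938964844, 216.60000610351562], [497.5, 153.10000610351562], [522.2000122070312, 157.1999969482422], [511.6000061035156, 220.6999969482422]])
```

```bash
python3 -m handwheel '0.001 .0015 .05 0 0 0 1;0.001 .0015 .09 0 0 0 1;0.001 .0015 .115 0 0 0 1;0.001 .0015 .125 0 0 0 1;0.001 .0015 .131 0 0 0 1;0.001 .0015 .134 0 0 0 1;0.001 .0015 .134 0 0 0 1'
```

```text
time_s: 6.5
tool_pos: [512.1, 140.6, 48.1]
tcp_rot: [[-0.162, 0.987, -0.003], [0.987, 0.162, 0.001], [0.001, -0.003, -1.0]]
wrist_force: [0.1, -0.1, -3.5]
opening: 24.0
gripper_force: 46.0
```

```bash
python3 -m handwheel '0 0 .001 0 0 0 1;0 0 .002 0 0 0 1;0 0 .002 0 0 0 .6;0 0 .002 0 0 0 .2;0 0 .002 0 0 0 0;0 0 .002 0 0 0 0;0 0 .002 0 0 0 0;0 0 -.03 0 0 0 0;0 0 -.08 0 0 0 0;0 0 -.13 0 0 0 0;0 0 -.15 0 0 0 0'
python3 - <<'E'
from h import *
f=grab_frame("wrist");save(f,"w3.png");W=cloud(f)
x,y,z=W[...,0],W[...,1],W[...,2]
m=(z>58)&(z<72)&(x>480)&(x<535)&(y>80)&(y<235);m[:60]=0;p=W[m];print(np.percentile(p[:,2],[5,50,95]),rect(p))
goto((479.9,341.2,130),99.35)
E
```

```text
time_s: 7.6
tool_pos: [513.0, 140.9, 162.8]
tcp_rot: [[-0.163, 0.987, -0.001], [0.987, 0.163, 0.002], [0.002, -0.001, -1.0]]
wrist_force: [-0.5, -0.1, -0.3]
opening: 85.5
gripper_force: 0.0
[64.11478834 67.01877552 68.23226859] (array([510.1, 157.7]), array([ 24.6, 158.4]), 9.6, [[484.8999938964844, 233.8000030517578], [511.20001220703125, 77.5999984741211], [535.4000244140625, 81.5999984741211], [509.1000061035156, 237.89999389648438]])
row [0.2705, -0.0007, 0.0457] [0.0001, -0.0008, 0.0001] t 7.65
```

View pics/w3.png

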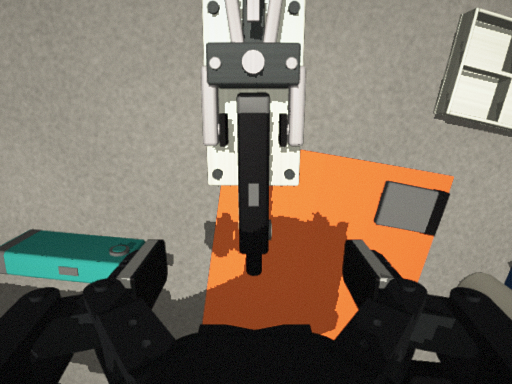

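```bash
python3 -m handwheel '.2705 -.0005 0 0 0 0 0;.2705 -.0005 0 0 0 0 0;.2705 -.0005 0 0 0 0 0;.2705 -.0005 0 0 0 0 0;.2705 -.0005 0 0 0 0 0;.2705 -.0005 .05 0 0 0 0;.2705 -.0005 .05 0 0 0 0'
python3 - <<'E'
from h import *
goto((479.9,341.2,36),99.35)
f=grab_frame("wrist");W=cloud(f);x,y,z=W[...,0],W[...,1],W[...,2];np.savez("w4.npz",W=W,px=f["pixels"]);save(f,"w4.png")
m=(z>58)&(z<95)&(x>430)&(x<510)&(y>380)&(y<440);print(rect(W[m]))
E
```

```text
time_s: 8.35
tool_pos: [476.2, 339.8, 119.2]
tcp_rot: [[-0.164, 0.986, -0.009], [0.986, 0.164, -0.004], [-0.002, -0.01, -1.0]]
wrist_force: [0.1, -0.4, -0.4]
opening: 85.4
gripper_force: 0.0
row [0.0012, 0.0063, 0.1108] [-0.0032, 0.0006, 0.0006] t 8.35
(array([469. , 410.4]), array([ 8.6, 19.6]), 9.4, [[463.20001220703125, 419.3999938964844], [466.3999938964844, 400.0], [474.8999938964844, 401.3999938964844], [471.70001220703125, 420.79998779296875]])
```

```bash
python3 -m handwheel '0 .004 .05 -.002 0 0 0;0 .004 .09 -.002 0 0 0;0 .004 .11 -.002 0 0 0;0 .004 .11 -.002 0 0 0'
python3 -c "
from h import *
goto((479.9,341.2,36),99.35)"
```

```text
time_s: 8.8
tool_pos: [480.7, 340.3, 39.3]
tcp_rot: [[-0.162, 0.987, -0.001], [0.987, 0.162, -0.0], [-0.0, -0.001, -1.0]]
wrist_force: [0.2, 0.7, 0.2]
opening: 85.6
gripper_force: 0.0
row [0.0014, -0.0009, 0.0044] [-0.0002, 0.0, -0.0002] t 8.8
```

```bash
python3 -m handwheel '0 0 .003 0 0 0 .2;0 0 .003 0 0 0 .4;0 0 .003 0 0 0 .6;0 0 .003 0 0 0 .8;0 0 .003 0 0 0 1;0 0 .003 0 0 0 1;0 0 .003 0 0 0 1;0 0 .003 0 0 0 1;0 0 .003 0 0 0 1;0 0 .003 0 0 0 1' 60
```

```text
time_s: 9.8
tool_pos: [479.0, 342.4, 40.2]
tcp_rot: [[-0.164, 0.986, -0.001], [0.986, 0.164, 0.003], [0.003, -0.0, -1.0]]
wrist_force: [-9.2, 0.2, 14.5]
opening: 25.6
gripper_force: 59.3
```

```bash
python3 -m handwheel '0 0 0 0 0 0 .6;0 0 0 0 0 0 .2;0 0 0 0 0 0 0;0 0 0 0 0 0 0;0 0 0 0 0 0 0;0 0 -.05 0 0 0 0;0 0 -.1 0 0 0 0;0 0 -.14 0 0 0 0;0 0 -.14 0 0 0 0'
python3 - <<'E'
from h import *
f=grab_frame("scene");W=cloud(f);x,y,z=W[...,0],W[...,1],W[...,2];save(f,"s5.png")
cv2.imwrite("pics/s5.png",cv2.resize(f["pixels"][190:310,240:400,::-1],(800,600),interpolation=cv2.INTER_CUBIC))
goto((469,410.4,150),99.35)
f=grab_frame("wrist");W=cloud(f);x,y,z=W[...,0],W[...,1],W[...,2];np.savez("w5.npz",W=W,px=f["pixels"]);save(f,"w5.png")
m=(z>58)&(z<95)&(x>430)&(x<510)&(y>380)&(y<440);print(rect(W[m]))
E
```

```text
time_s: 10.7
tool_pos: [482.5, 342.1, 146.6]
tcp_rot: [[-0.163, 0.987, 0.006], [0.987, 0.163, 0.005], [0.004, 0.007, -1.0]]
wrist_force: [-0.2, 0.3, 0.5]
opening: 85.3
gripper_force: 0.0
row [0.093, -0.0017, -0.0068] [0.0016, -0.001, 0.0002] t 10.75
(array([468.9, 410.5]), array([ 8.1, 19.2]), 9.3, [[463.3999938964844, 419.29998779296875], [466.5, 400.3999938964844], [474.5, 401.70001220703125], [471.3999938964844, 420.6000061035156]])
```

View pics/s5.png

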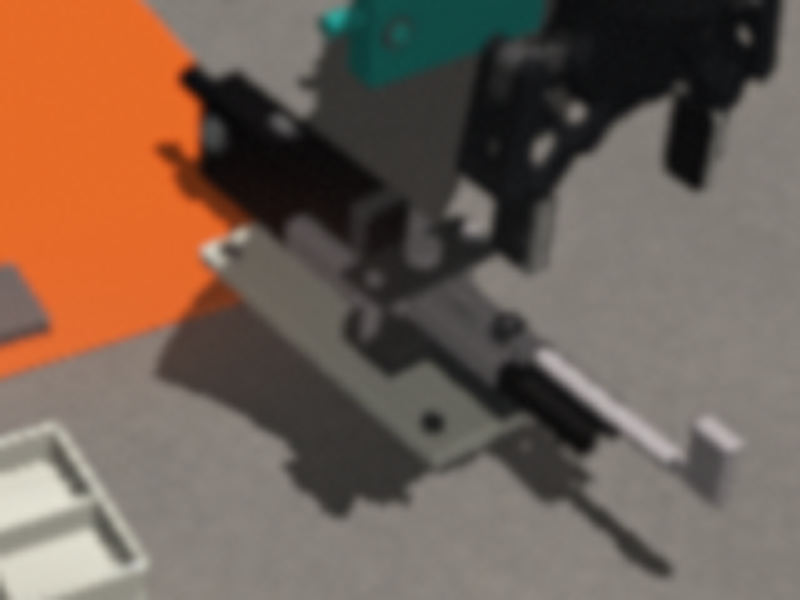

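```bash
python3 -m handwheel '.093 -.001 0 .001 0 0 0;.093 -.001 0 .001 0 0 0;.093 -.001 .04 .001 0 0 .3;.093 -.001 .08 .001 0 0 .5;.093 -.001 .11 .001 0 0 .6;.093 -.001 .11 .001 0 0 .6;.093 -.001 .11 .001 0 0 .6'
python3 -c "
from h import *
goto((469,410.4,64),99.35)"
```

```text
time_s: 11.5
tool_pos: [468.5, 409.6, 59.6]
tcp_rot: [[-0.163, 0.987, -0.003], [0.987, 0.163, -0.001], [-0.0, -0.003, -1.0]]
wrist_force: [0.5, -0.1, 0.1]
opening: 33.9
gripper_force: 0.0
row [0.0009, 0.0009, -0.0059] [-0.001, 0.0, 0.0002] t 11.5
```

```bash
python3 -m handwheel '0 -.015 -.003 0 0 0 .6;0 -.025 -.003 0 0 0 .6;0 -.035 -.003 0 0 0 .6;0 -.045 -.003 0 0 0 .6;0 -.05 -.003 0 0 0 .6;0 -.055 -.003 0 0 0 .6;0 -.055 -.003 0 0 0 .6;0 -.055 -.003 0 0 0 .6'
```

```text
time_s: 12.3
tool_pos: [428.1, 403.9, 63.1]
tcp_rot: [[-0.164, 0.987, -0.001], [0.987, 0.164, 0.002], [0.002, -0.001, -1.0]]
wrist_force: [1.3, 1.4, 1.4]
opening: 34.0
gripper_force: 0.8
```

Run:
```python
from h import *
f=grab_frame("scene");cv2.imwrite("pics/s6.png",cv2.resize(f["pixels"][190:310,240:400,::-1],(800,600),interpolation=cv2.INTER_CUBIC))
```

```text
(no output)
```

View pics/s6.png

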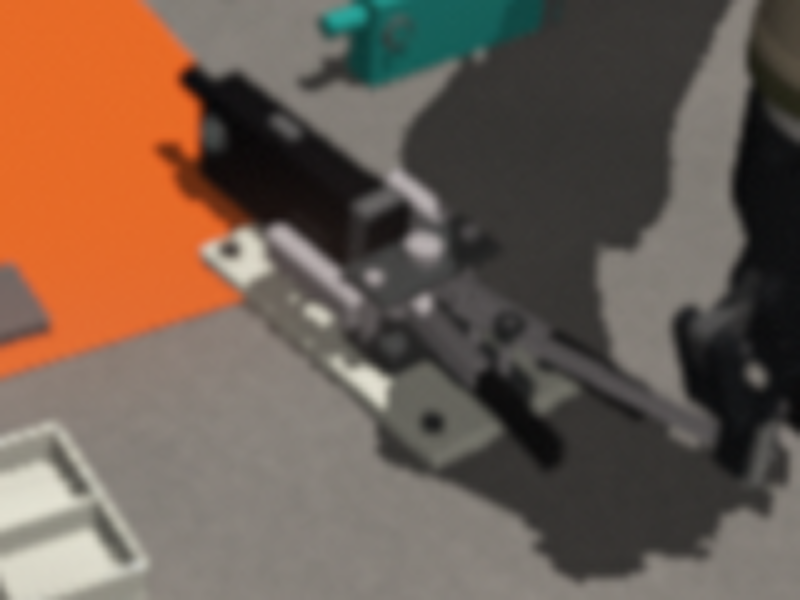

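```bash
python3 -m handwheel '0 -.03 0 0 0 0 .6;0 0 0 0 0 0 .6;0 0 0 0 0 0 .6;0 0 -.05 0 0 0 .5;0 0 -.1 0 0 0 .2;0 0 -.135 0 0 0 0;0 0 -.135 0 0 0 0'
python3 -c "
from h import *
goto((513.4,139,163),99.35)"
```

```text
time_s: 13.05
tool_pos: [428.7, 404.2, 167.2]
tcp_rot: [[-0.163, 0.987, 0.001], [0.987, 0.163, 0.005], [0.004, 0.001, -1.0]]
wrist_force: [0.4, -0.3, -0.2]
opening: 83.8
gripper_force: 0.0
row [-0.3673, 0.0536, 0.004] [0.0005, -0.0014, 0.0003] t 13.05
```

My first row there pushed the lever 22 mm further instead of backing off (a sign slip), so I'll check the pliers and handheld.

```bash
python3 -m handwheel '-.367 .053 0 0 -.001 0 0;-.367 .053 0 0 -.001 0 0;-.367 .053 0 0 -.001 0 0;-.367 .053 0 0 -.001 0 0;-.367 .053 0 0 -.001 0 0;-.367 .053 0 0 -.001 0 0;-.367 .053 0 0 -.001 0 0'
python3 - <<'E'
from h import *
f=grab_frame("top");W=cloud(f);x,y,z=W[...,0],W[...,1],W[...,2]
m=(z>62)&(z<95)&(x>430)&(x<510)&(y>380)&(y<440);print("tab",rect(W[m]))
f=grab_frame("wrist");W=cloud(f);x,y,z=W[...,0],W[...,1],W[...,2];save(f,"w7.png")
m=(z>58)&(z<72)&(x>480)&(x<535)&(y>80)&(y<220);m[:60]=0;p=W[m];print(np.percentile(p[:,2],[5,50,95]),rect(p))
px=f["pixels"].astype(int)
m=(z>6)&(z<15)&(x>430)&(x<570)&(y>110)&(y<330)&(px.sum(-1)>400)&(px.max(-1)-px.min(-1)<50);print(rect(W[m]))
goto((513.4,139,47.5),99.35)
E
```

```text
time_s: 13.75
tool_pos: [512.6, 133.4, 163.1]
tcp_rot: [[-0.156, 0.988, -0.002], [0.988, 0.156, -0.004], [-0.003, -0.003, -1.0]]
wrist_force: [0.4, -0.4, -0.5]
opening: 85.4
gripper_force: 0.0
tab (array([468.4, 408.4]), array([ 8.7, 18.6]), 12.3, [[462.20001220703125, 416.5], [466.1000061035156, 398.29998779296875], [474.6000061035156, 400.20001220703125], [470.70001220703125, 418.3999938964844]])
[64.43356748 67.03578506 68.20021154] (array([511.4, 149.9]), array([ 24.6, 143.3]), 9.5, [[487.3999938964844, 218.60000610351562], [511.1000061035156, 77.19999694824219], [535.2999877929688, 81.30000305175781], [511.70001220703125, 222.60000610351562]])
(array([500.5, 215.9]), array([ 88.4, 156.4]), 9.3, [[444.29998779296875, 286.0], [469.3999938964844, 131.60000610351562], [556.7000122070312, 145.89999389648438], [531.5, 300.20001220703125]])
row [0.0013, 0.0029, 0.154] [-0.001, 0.0005, -0.0002] t 13.85
```

View pics/w7.png

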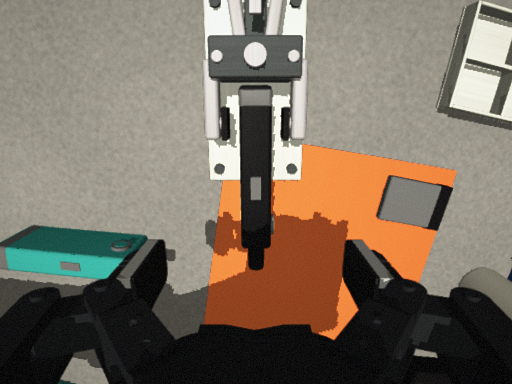

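```bash
python3 -m handwheel '0 .001 .06 0 0 0 0;0 .002 .12 0 0 0 0;0 .002 .145 0 0 0 0;0 .002 .154 0 0 0 0;0 .002 .154 0 0 0 .2;0 .002 .154 0 0 0 1;0 .002 .154 0 0 0 1;0 .002 .154 0 0 0 1;0 .002 .154 0 0 0 1;0 .002 .154 0 0 0 1;0 .002 .154 0 0 0 1' 45
python3 -m handwheel '0 0 -.04 0 0 0 1;0 0 -.08 0 0 0 1;0 0 -.1 0 0 0 1;0 0 -.1 0 0 0 1'
python3 - <<'E'
from h import *
d=(.035,-.9994)
# stage on mat: in line with the bay, mid at y=-50
goto((560,-40,126),92)
f=grab_frame("top");W=cloud(f);x,y,z=W[...,0],W[...,1],W[...,2]
m=((z>77)&(z<86)&(x>460)&(x<690)&(y<-170)&(y>-330)).astype(np.uint8)
n,l,st,_=cv2.connectedComponentsWithStats(m);i=1+np.argmax(st[1:,4]);print(rect(W[l==i]))
E
```

```text
time_s: 14.95
tool_pos: [514.0, 138.5, 49.2]
tcp_rot: [[-0.163, 0.987, 0.0], [0.987, 0.163, -0.001], [-0.001, -0.0, -1.0]]
wrist_force: [-1.7, 0.5, 7.3]
opening: 23.2
gripper_force: 46.5
time_s: 15.35
tool_pos: [514.7, 138.7, 125.3]
tcp_rot: [[-0.163, 0.987, 0.003], [0.987, 0.163, -0.001], [-0.001, 0.002, -1.0]]
wrist_force: [0.0, 0.2, -3.6]
opening: 23.5
gripper_force: 45.6
row [-0.2449, 0.0208, -0.0006] [0.0008, 0.0003, 0.041] t 15.35
(array([ 546.5, -247.8]), array([130.8, 119.2]), 1.7, [[479.3999938964844, -190.1999969482422], [483.0, -309.29998779296875], [613.7000122070312, -305.3999938964844], [610.0999755859375, -186.3000030517578]])
```

```bash
python3 -c "
from h import *
goto((517.5,-69,125),91.7)"
python3 -m handwheel '-.2725 .037 0 0 0 .0425 1;-.2725 .037 0 0 0 .0425 1;-.2725 .037 0 0 0 .0425 1;-.2725 .037 0 0 0 .0425 1;-.2725 .037 0 0 0 .0425 1;-.2725 .037 0 0 0 .0425 1'
python3 -c "
from h import *
goto((517.5,-69,43),91.7)"
```

```text
row [-0.2739, -0.0408, -0.001] [0.0003, 0.0004, 0.0428] t 15.4
time_s: 16.0
tool_pos: [574.0, -61.2, 122.2]
tcp_rot: [[-0.026, 1.0, -0.003], [1.0, 0.026, -0.003], [-0.003, -0.003, -1.0]]
wrist_force: [-1.7, 0.9, -4.6]
opening: 23.1
gripper_force: 45.5
row [-0.0081, -0.0753, 0.1059] [-0.0008, 0.0008, -0.0011] t 16.0
```

```bash
python3 -m handwheel '-.009 -.04 0 0 0 -.001 1;-.009 -.075 0 0 0 -.001 1;-.009 -.075 .05 0 0 -.001 1;-.009 -.075 .09 0 0 -.001 1;-.009 -.075 .102 0 0 -.001 1;-.009 -.075 .105 0 0 -.001 1;-.009 -.075 .105 0 0 -.001 1'
```

```text
time_s: 16.7
tool_pos: [518.4, -66.8, 45.0]
tcp_rot: [[-0.034, 0.999, -0.001], [0.999, 0.034, -0.002], [-0.002, -0.002, -1.0]]
wrist_force: [0.7, -0.3, -2.9]
opening: 23.0
gripper_force: 45.6
```

```bash
python3 -m handwheel '0 0 .002 0 0 0 1;0 0 .003 0 0 0 1;0 0 .004 0 0 0 1;0 0 .004 0 0 0 1'
```

```text
time_s: 17.1
tool_pos: [518.8, -67.4, 42.3]
tcp_rot: [[-0.033, 0.999, 0.0], [0.999, 0.033, -0.002], [-0.002, -0.0, -1.0]]
wrist_force: [0.6, 0.3, -0.5]
opening: 23.7
gripper_force: 46.1
```

```bash
python3 -m handwheel '0 0 0 0 0 0 .6;0 0 0 0 0 0 .2;0 0 0 0 0 0 0;0 0 0 0 0 0 0;0 0 0 0 0 0 0;0 0 -.04 0 0 0 0;0 0 -.1 0 0 0 0;0 0 -.16 0 0 0 0;0 0 -.16 0 0 0 0'
python3 - <<'E'
from h import *
f=grab_frame("wrist");W=cloud(f);x,y,z=W[...,0],W[...,1],W[...,2];save(f,"w8.png")
m=(z>57)&(z<64)&(x>495)&(x<545)&(y>-130)&(y<40);p=W[m];print(np.percentile(p[:,2],[5,50,95]),rect(p))
f=grab_frame("top");W=cloud(f);x,y,z=W[...,0],W[...,1],W[...,2]
m=(z>54)&(z<64)&(x>490)&(x<550)&(y>-150)&(y<40);print(rect(W[m]))
E
```

```text
time_s: 18.0
tool_pos: [520.7, -67.6, 166.6]
tcp_rot: [[-0.033, 0.999, 0.007], [0.999, 0.033, -0.002], [-0.002, 0.007, -1.0]]
wrist_force: [-0.6, 0.6, -0.7]
opening: 85.5
gripper_force: 0.0
[58.52923109 60.08502774 61.26220615] (array([519. , -47.7]), array([ 23.7, 126.7]), 2.5, [[504.3999938964844, 15.100000381469727], [509.8999938964844, -111.5], [533.5, -110.4000015258789], [528.0999755859375, 16.100000381469727]])
(array([517. ,  -7.4]), array([46.8, 24.4]), 89.9, [[504.79998779296875, -30.799999237060547], [529.0999755859375, -30.799999237060547], [529.2000122070312, 16.0], [504.79998779296875, 16.100000381469727]])
```

```bash
python3 -c "
from h import *
goto((516.9,0.8,36.5),92.3)"
```

```text
row [0.0907, 0.0, 0.1683] [0.0005, 0.0006, -0.002] t 18.1
```

```bash
python3 -m handwheel '.06 0 0 0 0 -.002 0;.09 0 0 0 0 -.002 0;.09 0 .06 0 0 -.002 0;.09 0 .12 0 0 -.002 0;.09 0 .15 0 0 -.002 0;.09 0 .168 0 0 -.002 0;.09 0 .168 0 0 -.002 0.2;.09 0 .168 0 0 -.002 1;.09 0 .168 0 0 -.002 1;.09 0 .168 0 0 -.002 1;.09 0 .168 0 0 -.002 1;.09 0 .168 0 0 -.002 1' 75
python3 -m handwheel '0 0 -.005 0 0 0 1;0 0 -.013 0 0 0 1;0 0 -.013 0 0 0 1;0 0 -.013 0 0 0 1'
python3 - <<'E'
from h import *
f=grab_frame("top");W=cloud(f);x,y,z=W[...,0],W[...,1],W[...,2];px=f["pixels"]
cv2.imwrite("pics/t9.png",cv2.resize(px[140:260,230:400,::-1],(800,565),interpolation=cv2.INTER_CUBIC))
m=(z>60)&(z<78)&(x>490)&(x<550)&(y>-120)&(y<-40);p=W[m];print(rect(p),np.percentile(p[:,2],[5,50,95]))
f=grab_frame("scene");W=cloud(f);x,y,z=W[...,0],W[...,1],W[...,2];px=f["pixels"]
m=(z>60)&(z<78)&(x>490)&(x<550)&(y>-120)&(y<-40);p=W[m];print(rect(p),np.percentile(p[:,2],[5,50,95]))
m=(x>485)&(x<620)&(y>-196)&(y<-180);p=W[m]
for zz in(30,40,50,60,70):
    q=np.sort(p[abs(p[:,2]-zz)<5][:,0]);k=np.argmax(np.diff(q));print(zz,q[0],q[k],q[k+1])
E
```

```text
time_s: 19.3
tool_pos: [516.5, 0.1, 36.6]
tcp_rot: [[-0.04, 0.999, 0.0], [0.999, 0.04, -0.002], [-0.002, 0.0, -1.0]]
wrist_force: [-0.9, 0.6, 7.3]
opening: 23.3
gripper_force: 74.0
time_s: 19.7
tool_pos: [516.3, 0.2, 45.7]
tcp_rot: [[-0.04, 0.999, -0.0], [0.999, 0.04, -0.002], [-0.002, -0.001, -1.0]]
wrist_force: [0.8, -0.2, -3.3]
opening: 22.9
gripper_force: 73.6
(array([ 521.5, -104.7]), array([27.9, 22.7]), 87.9, [[509.70001220703125, -118.19999694824219], [532.2999877929688, -119.0999984741211], [533.4000244140625, -91.19999694824219], [510.70001220703125, -90.30000305175781]]) [61.93004431 67.1355459  70.62703327]
(array([523.6, -75.2]), array([69.9, 18.7]), 89.0, [[513.7000122070312, -110.0], [532.4000244140625, -110.30000305175781], [533.5999755859375, -40.400001525878906], [514.9000244140625, -40.099998474121094]]) [65.11368745 68.88199665 71.89268351]
30 485.82355096834675 498.25200149022663 539.2327925863708
40 487.0345248177148 500.856917614873 539.3184618508932
50 485.83196285926545 500.63233184345575 542.8307940000182
60 485.79244057432834 499.7287107295907 542.294647092604
70 485.31984040506643 498.5317814298327 541.2930154640685
```

View pics/t9.png

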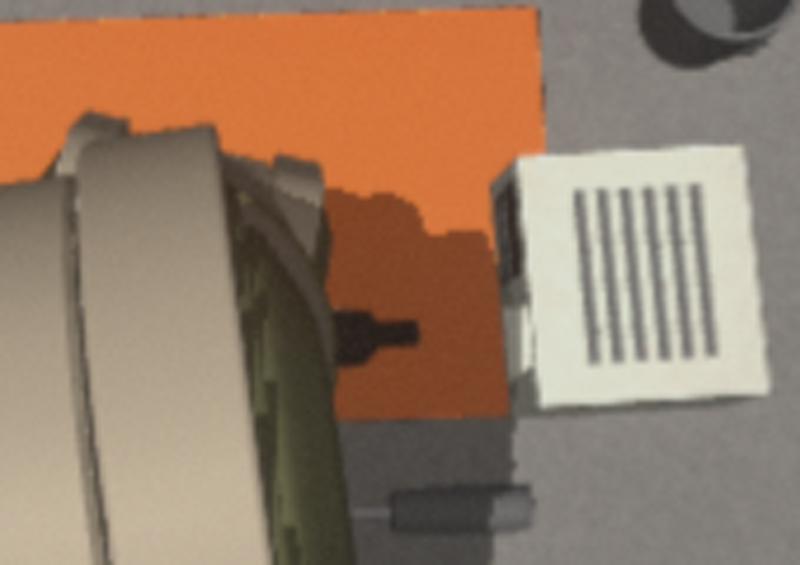

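```bash
python3 -c "
from h import *
goto((515.3,-45,47),91.7);goto((518.5,-140,47),91.7);goto((518.8,-157,47),91.7)"
```

```text
row [-0.0601, -0.0035, -0.002] [-0.0004, 0.0006, 0.0032] t 19.8
row [-0.1868, -0.0043, -0.0018] [-0.0004, 0.0006, 0.0032] t 19.8
row [-0.2095, -0.0048, -0.0017] [-0.0004, 0.0006, 0.0032] t 19.8
```

```bash
python3 -m handwheel '-.02 -.002 -.002 0 0 .003 1;-.04 -.0035 -.002 0 0 .003 1;-.06 -.0035 -.002 0 0 .003 1;-.08 -.0037 -.002 0 0 .003 1;-.1 -.004 -.002 0 0 .003 1;-.1 -.004 -.002 0 0 .003 1'
python3 -m handwheel '-.015 0 0 0 0 0 1;-.03 0 0 0 0 0 1;-.045 0 0 0 0 0 1;-.06 -.0005 0 0 0 0 1;-.06 -.0005 0 0 0 0 1'
python3 -c "
from h import *
goto((518.5,-157,46),91.7)"
```

```text
time_s: 20.4
tool_pos: [515.8, -78.4, 47.1]
tcp_rot: [[-0.026, 1.0, -0.001], [1.0, 0.026, -0.004], [-0.004, -0.001, -1.0]]
wrist_force: [0.1, -0.8, -4.1]
opening: 23.2
gripper_force: 73.5
time_s: 20.9
tool_pos: [517.1, -122.2, 47.3]
tcp_rot: [[-0.028, 1.0, -0.001], [1.0, 0.028, -0.003], [-0.003, -0.001, -1.0]]
wrist_force: [-0.3, -0.7, -3.5]
opening: 23.3
gripper_force: 73.5
row [-0.0464, 0.0006, 0.0018] [-0.0002, 0.001, -0.0006] t 20.9
```

```bash
python3 -m handwheel '-.015 0 0 0 0 0 1;-.03 0 0 0 0 0 1;-.04 0 0 0 0 0 1;-.047 0 .0005 0 0 0 1;-.047 0 .0025 0 0 0 1;-.047 0 .004 0 0 0 1;-.047 0 .004 0 0 0 1'
python3 - <<'E'
from h import *
f=grab_frame("scene");cv2.imwrite("pics/s10.png",cv2.resize(f["pixels"][110:220,180:330,::-1],(800,587),interpolation=cv2.INTER_CUBIC))
W=cloud(f);x,y,z=W[...,0],W[...,1],W[...,2]
m=(x>490)&(x<545)&(z>50)&(z<72)&(y>-189)&(y<-110);p=W[m];print(len(p),np.percentile(p[:,1],[1,50,99]),rect(p))
E
```

```text
time_s: 21.6
tool_pos: [518.1, -154.7, 44.0]
tcp_rot: [[-0.031, 1.0, -0.002], [1.0, 0.031, -0.002], [-0.002, -0.002, -1.0]]
wrist_force: [0.5, 0.6, -3.9]
opening: 23.3
gripper_force: 73.5
151 [-176.21722722 -145.37216165 -137.23476095] (array([ 521.3, -153.4]), array([49.1, 43.5]), 29.6, [[489.20001220703125, -146.60000610351562], [510.70001220703125, -184.39999389648438], [553.4000244140625, -160.3000030517578], [531.9000244140625, -122.4000015258789]])
```

```bash
python3 -m handwheel '-.003 0 0 0 0 0 1;-.003 0 .001 0 0 0 1;-.003 0 .0015 0 0 0 1;-.003 0 .0015 0 0 0 1'
```

```text
time_s: 22.05
tool_pos: [518.4, -157.6, 43.6]
tcp_rot: [[-0.03, 1.0, -0.0], [1.0, 0.03, -0.002], [-0.002, -0.0, -1.0]]
wrist_force: [-1.6, 1.0, 3.2]
opening: 23.1
gripper_force: 74.7
```

On the floor now (the weight is carried). Release and check.

```bash
python3 -m handwheel '0 0 0 0 0 0 .6;0 0 0 0 0 0 .2;0 0 0 0 0 0 0;0 0 0 0 0 0 0;0 0 0 0 0 0 0;0 0 -.04 0 0 0 0;0 0 -.1 0 0 0 0;0 0 -.16 0 0 0 0;.15 0 -.2 0 0 0 0;.25 0 -.2 0 0 0 0;.25 0 -.2 0 0 0 0;.25 0 -.2 0 0 0 0'
python3 - <<'E'
from h import *
f=grab_frame("scene");a=cv2.resize(f["pixels"][90:300,140:400,::-1],(743,600),interpolation=cv2.INTER_CUBIC);cv2.imwrite("pics/s11.png",a)
f=grab_frame("top");W=cloud(f);x,y,z=W[...,0],W[...,1],W[...,2]
m=(x>495)&(x<545)&(z>55)&(z<72)&(y>-187)&(y<-100);print(rect(W[m]),np.median(W[m][:,2]))
E
```

```text
time_s: 23.25
tool_pos: [512.4, 33.0, 193.3]
tcp_rot: [[-0.032, 1.0, -0.001], [1.0, 0.032, -0.001], [-0.001, -0.001, -1.0]]
wrist_force: [0.7, -0.7, -0.9]
opening: 85.3
gripper_force: 0.0
(array([ 519.6, -164.3]), array([24.6, 45.1]), 0.8, [[506.8999938964844, -141.89999389648438], [507.6000061035156, -187.0], [532.2000122070312, -186.6999969482422], [531.5, -141.5]]) 65.2872463323265
```

View pics/s11.png

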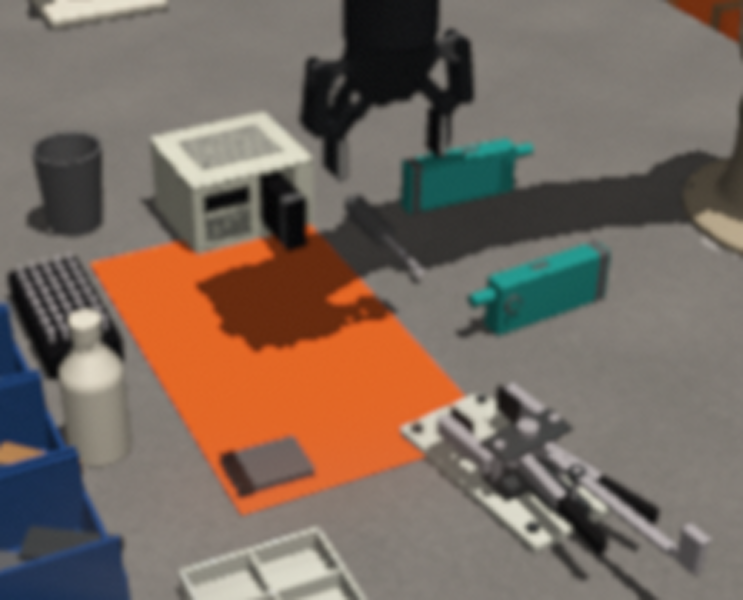

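```bash
python3 -c "
from h import *
print(ticket.job_done())"
```

```text
the job is handed in; nothing more can be done
None
```

The job is handed in at about 23 s, with no verdict returned: the handheld was clamped, locked, released, stood on the mat and re-gripped by its plain end, and now sits about 15 mm (its middle) inside the bay with the pliers open; one mistyped row briefly pushed the lever tab against its stop, with nothing visibly disturbed, but I did not see the peak force.

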